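Lock the grinding jar onto the bench mill and start it

TASK

Take the grinding jar with the orange lid from the steel tray, push it down into the bayonet ring on top of the bench mill and twist it clockwise about a quarter turn until it locks, feeling your way gently and never forcing it. Let go, and once the jar is locked press the mill's green start key. Leave the other things where they are.

Things in the scene. Friction and masses are not known exactly. Their poses are not given: they have to be found in the camera images.
- jar: Grinding jar with an orange lid, upright in the steel tray (3 mm floor), 120 mm tall, 190 to 315 g. Origin: centre of its underside, z up. Going up: a steel spigot 48 mm across to z = 31 mm (foot tapered to 43 mm over 5 mm), a clear body 60 mm across to 75 mm, the lid 64 mm across to 90 mm, a grip bar on the lid to 120 mm. A half turn makes no difference.
- jar_bar (a point): Centre of the top of the orange grip bar, 120 mm above the jar's underside; axes as the jar's. The bar is 48 mm long along x, 18 mm thick along y and stands 30 mm above the lid. Two other jars stand in the tray, 95 mm apart from centre to centre.
- jar_lugs (a point): Point on the jar's axis level with the underside of its two bayonet lugs, 12 mm above the jar's underside. The lugs stand out from the spigot at +x and -x, under the two ends of the grip bar: 60 mm over both, 12 mm wide, 5 mm high.
- drive: Bench mill drive, fixed. Origin on the socket's axis at bench level, +x to its back, z up. White housing 166 mm wide (y), x from -160 to +90 mm, 62 mm high, with a dark blue control deck, 45 mm high, in front (x below -60 mm). A dark turret 92 mm across carries the steel bayonet ring. More than 50 N between jar and drive would damage it.
- socket (a point): Centre of the top of the bayonet ring (84 mm across, bore 51 mm), 99 mm above the bench; axes as the drive's. Two opposite notches in its lip, marked yellow, 3 degrees of play either way, let the lugs in. The ring is clamped at a haphazard angle: notches within 29 degrees of the +y and -y axes, not measured. Look, or turn the jar pressing lightly until the lugs drop in.
- socket_floor (a point): Point on the axis 84 mm above the bench, level with the hard floor under the ring's lip. The lugs land on it 15 mm below the top of the ring and clear the lip, so that the jar can turn, in the lowest 2.5 mm. A sprung coupling pushes the jar up over the last 10 mm: 5 N at first, 13 N at the floor.
- lock_height (a point): Where the jar's origin is when locked, 77 mm above the bench on the axis (72 mm with the lugs on the floor). From the notches the jar turns clockwise, seen from above: after 79 degrees, 7 either way, it is under the locking pockets (red marks); at about 87 it meets a hard stop. The push taken off there, the spring lifts it into the pockets and it is locked.
- start (a joint): Travel of the green start key, m: 0 up, 0.005 fully down at 4 N; it springs back. Pressed beyond 0.003 counts.
- start_top (a point): Centre of the top of the round green start key, 24 mm across, on the control deck 115 mm in front of the socket axis; it is pressed straight down.
- jar_grey: The same kind of jar with a grey lid, in the tray; leave alone. Origin: centre of its underside.
- jar_blue: The same kind of jar with a blue lid, in the tray; leave alone. Origin: centre of its underside.
- slide_box: Closed slide box, white with a blue lid, 92 x 147 x 34 mm; leave alone. Origin: centre of its underside.
- pot: Specimen pot with a yellow cap, 48 mm across, 60 mm tall; leave alone. Origin: centre of its underside.
- bottle: White bottle with a red cap, 68 mm across, 180 mm tall; leave alone. Origin: centre of its underside.
- tip_box: Blue box of yellow pipette tips, 85 x 120 x 59 mm; leave alone. Origin: centre of its underside.
Mind the look-alikes: they are no part of the job. What is shaped like the jar but black or purple is not meant.

How it is judged:
On the way, in this order (a step that is already met when the one before it is completed fails the run):
1. The orange-lidded jar is pushed fully down in the ring, its lugs through the notches (z of jar in the frame of drive below 0.075 m and horizontal distance between jar and socket below 0.004 m), for 0.1 s.
2. The jar is turned, risen into the locking pockets (75.5 to 78.5 mm up) and let go (z of jar in the frame of drive between 0.0755 and 0.0785 m and horizontal distance between jar and socket below 0.004 m and angle between the x axis of jar and the x axis of drive, either way round below 0.95 rad and contact force between the fingers and jar below 0.2 N), for 0.2 s.
3. The green start key is pressed (beyond 3 mm) (value of joint start above 0.003 m), for 0.05 s.
At the end, for the whole second after the job is handed in: The orange-lidded jar stands locked in the bayonet ring: upright (within 0.08 rad) and at rest, its origin 75.5 to 78.5 mm up in the drive's frame and within 4 mm of the socket axis, its bar within 0.95 rad of the drive's front-to-back line; the start key has been pressed and has sprung back (z of jar in the frame of drive between 0.0755 and 0.0785 m and horizontal distance between jar and socket below 0.004 m and angle between jar's own z axis and vertical below 0.08 rad and angle between the x axis of jar and the x axis of drive, either way round below 0.95 rad and linear speed of jar below 0.02 m/s and value of joint start below 0.0015 m); the robot touches nothing.
It fails at once if the jar and the drive press on each other with more than 50 N (contact force between jar and drive above 50 N).
It fails at once if the start key is pressed while the jar is not locked (value of joint start above 0.003 m and (z of jar in the frame of drive below 0.075 m or z of jar in the frame of drive above 0.079 m or horizontal distance between jar and socket above 0.006 m)).
It fails at once if another thing is moved by more than 25 mm (distance of any of jar_grey, jar_blue, slide_box, pot, bottle, tip_box from where it was at the start of the episode above 0.025 m).
It also fails if it takes over 70 s, if anything falls off the work surface, if the arm or the gripper's body presses on something with over 40 N, if the wrist force passes 120 N, or if a joint passes its speed limit or range.

ROBOT

A 7-joint arm with a two-finger parallel gripper is mounted at the origin on the work surface. World frame = base frame: x ahead of the robot, y to its left, z up, the work surface at z = 0. Lengths are in m, angles in rad, forces in N, time in s.
With the tool pointing down it reaches from about 0.4 to 0.85 m from the base axis. Payload 10.4 kg.
Tool frame: the origin (TCP) lies on the centre line of the jaws, within the pads' length; the fingertips stand 14 mm ahead of it and the grasp point (between the pads) lies 5 mm behind it (manip.tip_reach is the distance from the TCP to the fingertips, in m); z points along the fingers, y is the line along which they close (so a half turn about z gives the same grasp; the last joint's range is limited). The gripper opens to 85 mm and grips with 20 to 120 N. Pads are 22 mm wide; open, the fingers measure 114 mm over their backs; the gripper's body (76 mm by 85 mm) begins 54 mm behind the grasp point. The pads swing forward as they close: fully open they stand 13 mm farther back than shut.
Start: joints at [1.189, 0.332, -0.065, 1.46, 0.022, 1.35, -0.088], TCP at [0.219, -0.585, 0.245] pointing down, gripper open.
Joint ranges: [-2.6, 2.6], [-0.5, 2.12], [-1.47, 1.34], [0.16, 2.42], [-1.27, 4.41], [0.06, 2.06], [-2.6, 2.6]. Speed limits (rad/s): [2.22, 2.22, 2.79, 2.79, 3.14, 3.14, 3.14].

INTERFACE

Orientations are given as a unit quaternion [x, y, z, w].
In Python, from workcell import manip gives the robot as it stands.
- The arm moves only by the shell command python3 -m pendant 'ROWS' [FORCE]. ROWS is JSON, a list of rows, each a list of 7 numbers: the shift along the tool's x, y, z in units of 50 mm (1.0 is 50 mm), then the turn, a rotation vector about the tool's x, y, z in units of 8 degrees (1.0 is 8 degrees), then the opening, from -1 (shut) to 1 (fully open), so that 0 is half open. In form: [[dx, dy, dz, ax, ay, az, jaw], ...]. A call has exactly 10 rows; each row is the pose to reach, as a shift and turn from the pose commanded when the call began, along the tool's axes at that moment; what a row does not reach only later rows make up. A row lasts 1/8 s, in which the tool goes at most 62.5 mm and 10.7 degrees, less where a joint would pass 70% of its speed; a pose out of reach is approached as far as the arm can. A call with a gripper value outside its range is refused whole. The fingers move at their own pace and stop on an object; FORCE is the grip in N (left out, the last holds). Time passes only in rows, so rows that repeat a pose let the fingers close, or fill a call up. It gives the time, the measured TCP pose, the force, the opening and the grip force at its end, in the units of the state.
- manip.get_obs(): the state, without advancing time (a new reading comes with each control period).
- manip.camera(name): name is "scene" or "side" or "wrist"; returns (picture, depth): 400x640x3 uint8, red, green, blue; 400x640 float32, m along the optical axis (not along the pixel's ray), 0 where there is no reading.
- manip.get_calibration(name): a dict with "fx", "fy", "cx", "cy" (pixels), "xyz" and "orientation" of the camera in the world. Camera axes: x right, y up, looking along -z (the intrinsics and any distortion apply to the point x, -y, -z); pixel columns grow to the right and rows downward; lengths in m; the calibration is good to about 2 mm. A picture is of the moment at which its call begins: read the wrist's pose just before it. get_calibration takes no time and is no camera call; for the wrist camera it gives the pose at the moment of the call.
- manip.hand_in(): hands the job in; it is judged then, once.
Trained networks look in the newest picture that a camera, given by its name, has taken for a name from the list of things; names that differ only in an ending like _2 or _b are one class to them, and where a whole thing is asked for, a point or a joint stands for the part that bears it (a point fixed in the world has none). Each returns a list of dicts, best first, with "p" (0 to 1); they miss things now and then, are a little off and sometimes report something else, mostly with a low value. They report only what shows in the picture. A call takes as long as a camera call. They do not tell look-alikes from the thing itself.
- manip.find_in(thing, camera): "box" ([left, top, right, bottom] in pixels, round what is visible of it).
- manip.trace(thing, camera): "pixels" (400x640 bool, what is visible of it) and "box" ([left, top, right, bottom] in pixels, round what is visible of it).
- manip.tip_of(thing, camera): "pixel" ([column, row] in pixels: a listed point, or the origin of a listed thing).
The state is a dict: "clock": time; "joint_pos": joint angles; "joint_velocities": joint speeds; "tau": joint torques, N m; "position": TCP position; "ee_rot": TCP orientation; "ft_force": force on the tool from outside, world axes, zero at the start; "torque": the same for the moment, N m; "grip_width": opening from 0.0 (shut) to 1.0 (fully open); "grasp_force": force on a finger pad.
Only numpy, scipy, OpenCV 4.12 (cv2) and the standard library are available. Lean on these libraries where they do the work, as an engineer would, in place of code of your own. Each camera call takes 0.05 s, during which the arm holds its last target. There are 200 camera calls.

## Working session

There is one attempt and no reset: what is moved stays moved. The work goes in short steps, Python scripts to look and compute and a shell command to move; the robot and the scene stay as the last step left them, time stands still between calls to the robot, and variables do not carry over. Pictures are saved under pics/ and viewed, at most 10 in all, crops included, and the job is handed in when it is done.

```bash
mkdir -p pics; ls
cat > h.py <<'E'
from workcell import manip
import numpy as np, cv2
from scipy.spatial.transform import Rotation as R
def cam(n):
    c=manip.get_calibration(n); im,d=manip.camera(n); return c,im,d
def save(im,name,box=None,s=1):
    if box: im=im[box[1]:box[3],box[0]:box[2]]
    im=cv2.resize(im,None,fx=s,fy=s,interpolation=cv2.INTER_CUBIC)
    cv2.imwrite('pics/'+name,im[:,:,::-1])
def ray(c,u,v):
    d=np.array([(u-c['cx'])/c['fx'],-(v-c['cy'])/c['fy'],-1.0])
    return np.array(c['xyz']),R.from_quat(c['orientation']).apply(d)
def pt(c,u,v,depth):
    o,d=ray(c,u,v); return o+d*depth
def atz(c,u,v,z):
    o,d=ray(c,u,v); return o+d*(z-o[2])/d[2]
def cloud(c,d,mask):
    v,u=np.nonzero(mask&(d>0)); dd=d[v,u]
    p=np.stack([(u-c['cx'])/c['fx']*dd,-(v-c['cy'])/c['fy']*dd,-dd],1)
    return R.from_quat(c['orientation']).apply(p)+np.array(c['xyz'])
E
python3 - <<'E'
from h import *
o=manip.get_obs(); print(o)
for n in ['scene','side','wrist']:
    c,im,d=cam(n); print(n,c); save(im,n+'0.png')
    np.savez('pics/%s0.npz'%n,im=im,d=d)
    if n!='wrist':
        for t in ['jar','drive','socket','start_top','jar_bar']:
            print(t,[(r['p'],np.round(r['pixel'],1)) for r in manip.tip_of(t,n)][:5])
E
```

```text
pics
{'clock': 0.0, 'joint_pos': array([ 1.1894236 ,  0.33287587, -0.06469344,  1.46095179,  0.02164117,
        1.34989269, -0.08851292]), 'joint_velocities': array([ 2.48359785e-04,  7.80510306e-04, -2.13326808e-04,  1.68218530e-03,
        1.48368018e-05,  1.21070757e-03, -3.85760149e-04]), 'tau': array([ 3.00017182e-04, -6.25442791e+01,  4.91532823e-02, -3.91599905e+01,
        1.60541298e-02,  9.90173430e-03, -4.90064360e-05]), 'position': array([ 0.2193077 , -0.58487865,  0.24450841]), 'ee_rot': array([ 9.83952120e-01,  1.78431255e-01, -1.80820771e-04, -6.92368731e-04]), 'ft_force': array([ 0.69698191,  1.09936259, -0.02472555]), 'torque': array([-0.00484226, -0.00729549, -0.06818881]), 'grasp_force': 0.0, 'grip_width': 0.9956886899680473}
scene {'fx': 461.68145875977217, 'fy': 461.68145875977217, 'cx': 319.24661179616356, 'cy': 197.29013027395857, 'xyz': array([0.91967726, 0.54561484, 1.13197996]), 'orientation': array([0.09157944, 0.2546407 , 0.91242354, 0.30700912])}
jar [(0.94, array([334.2, 189.5])), (0.83, array([285.2, 162.3])), (0.82, array([313.5, 128.5])), (0.79, arra
[... 517 characters left out ...]
-0.11465463,  0.48845762,  0.84314994, -0.19329161])}
jar [(0.61, array([364.8, 206.1])), (0.61, array([365.3, 234.3])), (0.57, array([400.2, 219.5]))]
drive [(0.73, array([287.6, 251.4]))]
socket [(0.87, array([283.6, 219.8])), (0.69, array([297.3, 185.6]))]
start_top [(0.47, array([325., 241.]))]
jar_bar [(0.91, array([403.8, 186.3])), (0.82, array([363.2, 171.4])), (0.76, array([415.6, 171.7])), (0.62, array([368.9, 201.4])), (0.54, array([364. , 206.9]))]
wrist {'fx': 276.652510692191, 'fy': 276.652510692191, 'cx': 316.4025591682616, 'cy': 200.73353976258267, 'xyz': array([ 0.28291133, -0.56051623,  0.37541624]), 'orientation': array([-0.11305783,  0.07828288, -0.56440589,  0.81396296])}
```

```bash
python3 -c "
import cv2,numpy as np
a=[cv2.imread('pics/%s0.png'%n) for n in ['scene','side']]
print(a[0].shape)"
```

```text
(400, 640, 3)
```

View pics/scene0.png

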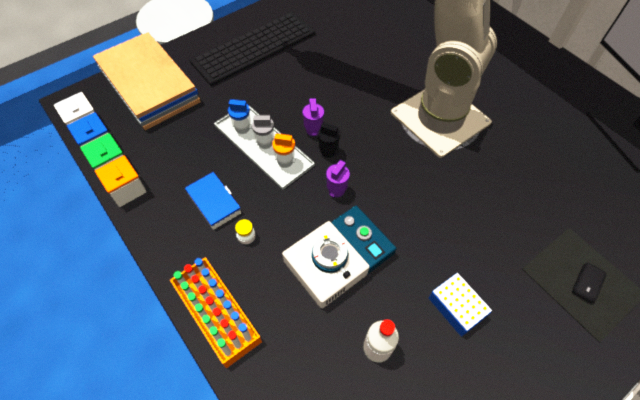

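View pics/side0.png

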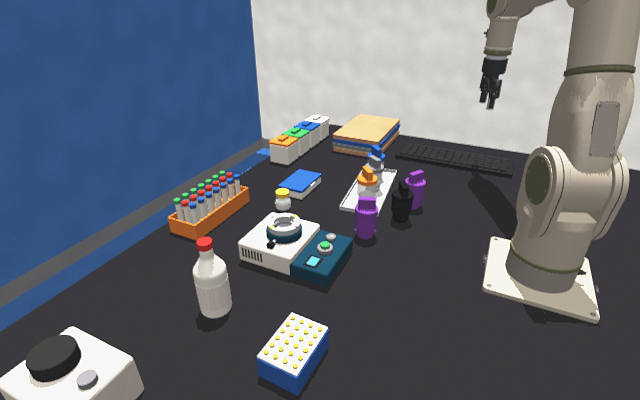

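The scene view shows the orange-lidded jar in the tray at (284,150), with grey at (262,128) and blue at (239,112) beside it. The look-alikes outside the tray are purple at (338,180) and (313,118), and black at (328,140). The mill ring is at (329,250) and the green key at (364,232). The jar at (284,150) is the one meant because it has an orange lid and stands in the steel tray.

```bash
cat > m1.py <<'E'
from h import *
for n,box in [('scene',(255,120,315,175)),('side',(340,155,390,210))]:
    f=np.load('pics/%s0.npz'%n); im,d=f['im'],f['d']; c=manip.get_calibration(n)
    hsv=cv2.cvtColor(im,cv2.COLOR_RGB2HSV); m=np.zeros(d.shape,bool)
    m[box[1]:box[3],box[0]:box[2]]=1
    org=m&(hsv[...,0]>5)&(hsv[...,0]<22)&(hsv[...,1]>150)&(hsv[...,2]>90)
    P=cloud(c,d,org); P=P[(P[:,2]>.05)&(P[:,2]<.16)]
    z=np.sort(P[:,2]); zt=z[int(.95*len(z))]
    top=P[P[:,2]>zt-.006]; (cx,cy),(w,h),a=cv2.minAreaRect(top[:,:2].astype(np.float32))
    print(n,'orange',len(P),'top z',zt,'bar',top.mean(0),len(top),(cx,cy),(w,h),a)
    lid=P[(P[:,2]<zt-.02)]; print(' lid mean',lid.mean(0),lid.min(0),lid.max(0))
    g=(hsv[...,0]>40)&(hsv[...,0]<80)&(hsv[...,1]>120)&(hsv[...,2]>80)
    bb=(350,220,380,245) if n=='scene' else (310,232,340,256)
    k=np.zeros_like(m);k[bb[1]:bb[3],bb[0]:bb[2]]=1
    Q=cloud(c,d,g&k); print(' green',len(Q),np.median(Q,0),Q.min(0),Q.max(0))
    # ring: points z .09-.105 round the ring
    bb=(300,220,360,280) if n=='scene' else (255,200,312,248)
    k=np.zeros_like(m);k[bb[1]:bb[3],bb[0]:bb[2]]=1
    Q=cloud(c,d,k); Q=Q[(Q[:,2]>.092)&(Q[:,2]<.107)]
    print(' ring',len(Q),np.median(Q,0),(Q.min(0)+Q.max(0))/2,Q.max(0)-Q.min(0))
    print('  circle',cv2.minEnclosingCircle(Q[:,:2].astype(np.float32)))
    for t,uv in ([('socket',(328.7,248.6))] if n=='scene' else [('socket',(283.6,219.8))]): print('  ',t,atz(c,*uv,.099))
f=np.load('pics/scene0.npz')['im']
a=f[95:175,220:320]; b=f[215:290,280:400]
save(np.vstack([cv2.resize(a,(600,480))[:300*2],])[:480],'crop_jar.png')
f2=np.load('pics/side0.npz')['im']
E
python3 m1.py
```

```text
scene orange 235 top z 0.12331087314533318 bar [ 0.50014407 -0.14840665  0.1219741 ] 40 (0.49851617217063904, -0.1544150412082672) (0.02086852863430977, 0.04769103229045868) 43.4273567199707
 lid mean [ 0.50457183 -0.14128327  0.09294727] [ 0.46764529 -0.18366422  0.08031047] [ 0.53115294 -0.12081834  0.10316085]
 green 57 [0.48646468 0.18710283 0.06694296] [0.47593734 0.17465873 0.06096057] [0.49670189 0.19708431 0.07335186]
 ring 571 [0.60106944 0.18924449 0.09969455] [0.59900065 0.1874907  0.09947684] [0.08458369 0.0844327  0.01474716]
  circle ((0.5991830229759216, 0.18722695112228394), 0.04307275637984276)
   socket [0.59924027 0.18257183 0.099     ]
side orange 204 top z 0.12139478371932028 bar [ 0.49681468 -0.14498514  0.11983894] 29 (0.5018826127052307, -0.15074196457862854) (0.015900105237960815, 0.04922370985150337) 52.20448303222656
 lid mean [ 0.49449218 -0.13688883  0.09036941] [ 0.46749658 -0.17822357  0.07882499] [ 0.53098149 -0.1192789   0.10070069]
 green 58 [0.48349839 0.19047422 0.06565746] [0.47345402 0.17558327 0.05803004] [0.49481054 0.19805362 0.0688946 ]
 ring 409 [0.59669646 0.19350726 0.09913202] [0.59936753 0.18717289 0.09745147] [0.08469684 0.08727291 0.01071033]
  circle ((0.6002169251441956, 0.1872606873512268), 0.04382583871483803)
   socket [0.60255056 0.18207013 0.099     ]
```

View pics/crop_jar.png

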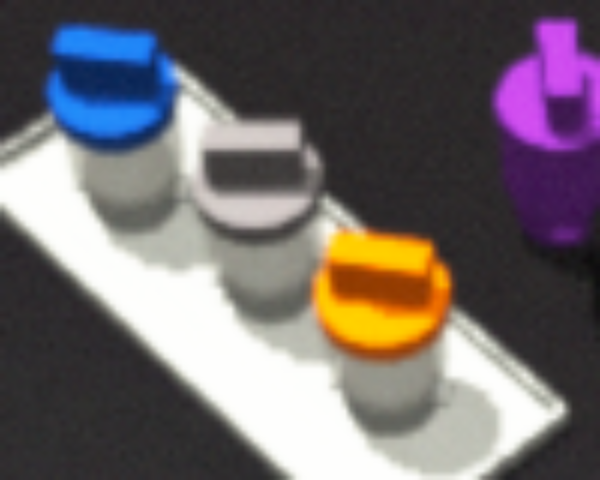

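The enlarged crop confirms the orange jar at the right end of the tray, with its bar free. The jar measures about (0.500, -0.151) with its bar top at z = 0.12. The socket is at about (0.600, 0.187), and the drive's x axis lies roughly along world x. Next I move over the jar.

```bash
python3 -m pendant '[[8.3,-6.15,0,0,0,-14.6,0.2],[8.3,-6.15,0,0,0,-14.6,0.2],[8.3,-6.15,0,0,0,-14.6,0.2],[8.3,-6.15,0,0,0,-14.6,0.2],[8.3,-6.15,0,0,0,-14.6,0.2],[8.3,-6.15,0,0,0,-14.6,0.2],[8.3,-6.15,0,0,0,-14.6,0.2],[8.3,-6.15,0,0,0,-14.6,0.2],[8.3,-6.15,0,0,0,-14.6,0.2],[8.3,-6.15,0,0,0,-14.6,0.2]]' 40
python3 -m pendant '[[0,0,0,0,0,0,0.2],[0,0,0,0,0,0,0.2],[0,0,0,0,0,0,0.2],[0,0,0,0,0,0,0.2],[0,0,0,0,0,0,0.2],[0,0,0,0,0,0,0.2],[0,0,0,0,0,0,0.2],[0,0,0,0,0,0,0.2],[0,0,0,0,0,0,0.2],[0,0,0,0,0,0,0.2]]'
cat > bar.py <<'E'
from h import *
import sys
o=manip.get_obs(); c,im,d=cam('wrist'); save(im,sys.argv[1]+'.png')
p=o['position'];X=R.from_quat(o['ee_rot']).as_matrix(); 
print('tcp',p,'yaw',np.degrees(np.arctan2(X[1,0],X[0,0])),'z',X[:,2],'q',o['joint_pos'],'t',o['clock'])
hsv=cv2.cvtColor(im,cv2.COLOR_RGB2HSV)
org=(hsv[...,0]>5)&(hsv[...,0]<22)&(hsv[...,1]>150)&(hsv[...,2]>90)&(d<.4)
P=cloud(c,d,org); P=P[(P[:,2]>.05)&(P[:,2]<.16)]
zt=np.percentile(P[:,2],95); top=P[P[:,2]>zt-.008]
(cx,cy),(w,h),a=cv2.minAreaRect(top[:,:2].astype(np.float32))
if w<h: a+=90
print('n',len(P),len(top),'zt',zt,'mean',top.mean(0),'rect',(cx,cy),(w,h),'barangle',a)
print([(r['p'],r['pixel'],atz(c,*r['pixel'],.123)) for r in manip.tip_of('jar_bar','wrist')][:3])
E
python3 bar.py w1
```

```text
clock: 1.9
position: [0.501, -0.1495, 0.2455]
ee_rot: [0.434, 0.901, 0.0, 0.0]
ft_force: [-0.1, -0.4, -0.1]
grip_width: 0.598
grasp_force: 0.0
clock: 3.15
position: [0.5, -0.1516, 0.2453]
ee_rot: [0.439, 0.899, -0.0, 0.0]
ft_force: [-1.4, -0.1, -0.0]
grip_width: 0.6
grasp_force: 0.0
tcp [ 0.50004814 -0.15157952  0.24530749] yaw 127.9831885285591 z [-1.61189123e-05 -8.73748993e-05 -9.99999996e-01] q [ 0.75142066  0.15191514 -0.59489574  1.70402654  0.08792653  1.31240468
  0.80229958] t 3.15
n 3036 907 zt 0.12488962590485854 mean [ 0.49739273 -0.15390775  0.12421866] rect (0.49799415469169617, -0.15465998649597168) (0.017953353002667427, 0.04725881665945053) barangle 132.81473922729492
[(0.94, [156.0, 145.8], array([ 0.3552321 , -0.20127316,  0.123     ])), (0.89, [310.7, 200.6], array([ 0.49597583, -0.15629166,  0.123     ])), (0.68, [226.4, 68.1], array([ 0.37027195, -0.10856174,  0.123     ]))]
```

View pics/w1.png

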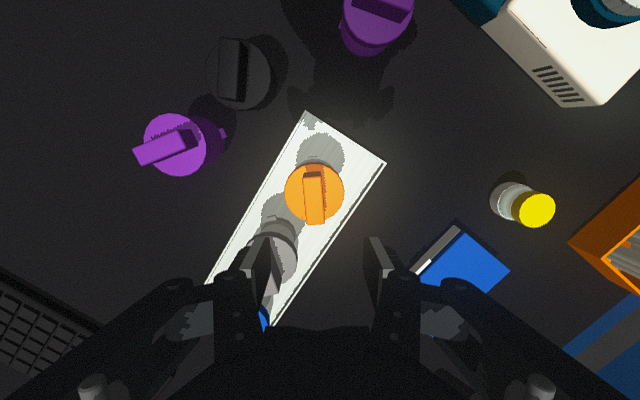

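The wrist view shows the orange bar at (314,197), under the jaws once I rotate about 5°. The fingers flank it, and the grey jar at (275,250) is clear of them. I descend and grip.

```bash
python3 -m pendant '[[0,-0.05,0.2,0,0,-0.6,0.2],[0,-0.05,0.6,0,0,-0.6,0.2],[0,-0.05,1.0,0,0,-0.6,0.2],[0,-0.05,1.4,0,0,-0.6,0.2],[0,-0.05,1.8,0,0,-0.6,0.2],[0,-0.05,2.1,0,0,-0.6,0.2],[0,-0.05,2.3,0,0,-0.6,0.2],[0,-0.05,2.5,0,0,-0.6,0.2],[0,-0.05,2.6,0,0,-0.6,0.2],[0,-0.05,2.66,0,0,-0.6,0.2]]' 40
python3 -m pendant '[[0,0,0,0,0,0,0.2],[0,0,0,0,0,0,-1],[0,0,0,0,0,0,-1],[0,0,0,0,0,0,-1],[0,0,0,0,0,0,-1],[0,0,0,0,0,0,-1],[0,0,0,0,0,0,-1],[0,0,0,0,0,0,-1],[0,0,0,0,0,0,-1],[0,0,0,0,0,0,-1]]' 40
python3 bar.py w2
```

```text
clock: 4.5
position: [0.4982, -0.1531, 0.1123]
ee_rot: [0.4, 0.916, -0.0, 0.0]
ft_force: [0.2, 0.0, 0.1]
grip_width: 0.603
grasp_force: 0.0
clock: 5.75
position: [0.4983, -0.1533, 0.1127]
ee_rot: [0.401, 0.916, -0.0, 0.0]
ft_force: [-1.4, -0.5, 5.6]
grip_width: 0.204
grasp_force: 40.6
tcp [ 0.49825997 -0.15329759  0.11265776] yaw 132.7761746068797 z [ 3.94605552e-04 -4.22814387e-04 -9.99999833e-01] q [ 0.72944083  0.28039347 -0.58588412  1.86315793  0.17780611  1.04936335
  0.81914407] t 5.75
n 4457 2051 zt 0.1250755885245568 mean [ 0.49160841 -0.14663122  0.12421963] rect (0.498518705368042, -0.15414512157440186) (0.04431440681219101, 0.044435106217861176) barangle 177.92787170410156
[]
```

```bash
python3 -m pendant '[[0,0,-0.3,0,0,0,-1],[0,0,-0.8,0,0,0,-1],[0,0,-1.4,0,0,0,-1],[0,0,-2.2,0,0,0,-1],[0,0,-2.95,0,0,0,-1],[0.3,0.9,-2.95,0,0,1.1,-1],[0.7,1.8,-2.95,0,0,2.2,-1],[1.1,2.7,-2.95,0,0,3.3,-1],[1.5,3.6,-2.95,0,0,4.4,-1],[1.84,4.49,-2.95,0,0,5.35,-1]]' 70
python3 -m pendant '[[0,0,0,0,0,0,-1],[0,0,0,0,0,0,-1],[0,0,0,0,0,0,-1],[0,0,0,0,0,0,-1],[0,0,0,0,0,0,-1],[0,0,0,0,0,0,-1],[0,0,0,0,0,0,-1],[0,0,0,0,0,0,-1],[0,0,0,0,0,0,-1],[0,0,0,0,0,0,-1]]'
python3 bar.py w3
```

```text
clock: 7.1
position: [0.6005, 0.0685, 0.2602]
ee_rot: [0.709, 0.705, -0.0, -0.0]
ft_force: [-0.8, -0.6, -3.4]
grip_width: 0.195
grasp_force: 68.8
clock: 8.35
position: [0.6004, 0.0669, 0.2598]
ee_rot: [0.707, 0.707, -0.0, 0.0]
ft_force: [0.4, 0.0, -2.4]
grip_width: 0.191
grasp_force: 69.4
tcp [0.60036277 0.0669462  0.25980233] yaw 89.9924109625384 z [ 2.66547056e-05 -8.29885654e-05 -9.99999996e-01] q [ 0.32680937  0.34847971 -0.65466216  1.47067099  0.212889    1.39431866
 -0.33623229] t 8.35
n 1667 90 zt 0.07647309913942817 mean [0.73763594 0.1613249  0.0953243 ] rect (0.7826291918754578, 0.17236122488975525) (0.17621099948883057, 0.36693596839904785) barangle 160.73402404785156
[(0.97, [317.4, 275.3], array([ 0.60013131, -0.02324234,  0.123     ])), (0.94, [168.5, 240.3], array([0.44450474, 0.01795436, 0.123     ])), (0.71, [118.9, 338.4], array([ 0.36844886, -0.10602825,  0.123     ]))]
```

View pics/w3.png

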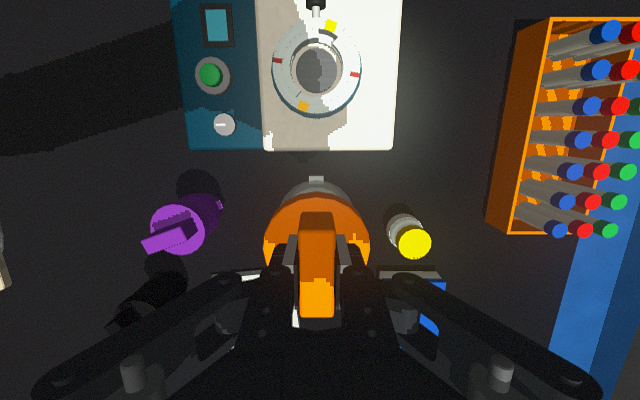

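The view shows the ring at (317,68), yellow notches at (330,26) and (303,105), red marks at (277,60) and (355,74), and the green key at (210,75). The held jar sits straight, with its bar at (317,265).

```bash
cat > ring.py <<'E'
from h import *
import sys
o=manip.get_obs(); c,im,d=cam('wrist')
p=o['position'];X=R.from_quat(o['ee_rot']).as_matrix()
print('tcp',p,'yaw',np.degrees(np.arctan2(X[1,0],X[0,0])))
hsv=cv2.cvtColor(im,cv2.COLOR_RGB2HSV).astype(int)
P=cloud(c,d,np.ones(d.shape,bool)); 
v,u=np.nonzero(d>0); W=np.full(d.shape+(3,),np.nan); W[v,u]=P
near=np.hypot(W[...,0]-.6,W[...,1]-.187)<.055
# ring top
rt=near&(W[...,2]>.094)&(W[...,2]<.104); Q=W[rt]
print('ring top z',np.median(Q[:,2]),'bbox c',(Q.min(0)+Q.max(0))/2,np.ptp(Q,axis=0)); 
# outer boundary fit, radius 42
from scipy.optimize import least_squares
h=cv2.convexHull(Q[:,:2].astype(np.float32))[:,0]
f=least_squares(lambda q:np.hypot(h[:,0]-q[0],h[:,1]-q[1])-q[2],[.6,.187,.042],loss='soft_l1',f_scale=.001); print('circle',f.x)
H,S,V=hsv[...,0],hsv[...,1],hsv[...,2]
ye=near&(H>=18)&(H<35)&(S>150)&(V>120)
n,l,st,ct=cv2.connectedComponentsWithStats(ye.astype(np.uint8))
for i in range(1,n):
    if st[i,4]>8: 
        q=atz(c,*ct[i],.099); dq=q[:2]-f.x[:2]; print('yellow',st[i,4],ct[i],q,np.nanmedian(W[l==i],0),'ang',np.degrees(np.arctan2(dq[1],dq[0])),np.hypot(*dq))
re=near&((H<6)|(H>174))&(S>120)&(V>80)
n,l,st,ct=cv2.connectedComponentsWithStats(re.astype(np.uint8))
for i in range(1,n):
    if st[i,4]>8:
        q=atz(c,*ct[i],.099); dq=q[:2]-f.x[:2]; print('red',st[i,4],ct[i],q,'ang',np.degrees(np.arctan2(dq[1],dq[0])))
g=(H>40)&(H<80)&(S>120)&(V>80)&(np.hypot(W[...,0]-.485,W[...,1]-.188)<.03)
G=W[g];print('green',G.mean(0),np.median(G,0),(G.min(0)+G.max(0))/2,np.ptp(G,axis=0))
wh=(W[...,2]>.055)&(W[...,2]<.069)&(S<60)&(V>120)&(abs(W[...,0]-.6)<.12)&(abs(W[...,1]-.187)<.11)
a=W[wh]; print('housing',a.min(0),a.max(0),cv2.minAreaRect(a[:,:2].astype(np.float32)))
# held jar
og=(H>5)&(H<22)&(S>150)&(np.hypot(W[...,0]-p[0],W[...,1]-p[1])<.06)&(W[...,2]>p[2]-.06)
B=W[og]; T=(B-p)@X
print('tool z levels',np.percentile(T[:,2],[1,5,50,90,99]))
top=T[T[:,2]<np.percentile(T[:,2],3)+.006]; print('bar top',top.mean(0),cv2.minAreaRect(top[:,:2].astype(np.float32)))
lid=T[(T[:,2]>.01)]; print('lid',lid.min(0),lid.max(0))
E
python3 ring.py
```

```text
tcp [0.60037406 0.06693304 0.25980676] yaw 89.98992747595287
ring top z 0.10041847802067999 bbox c [0.59907754 0.18746406 0.09875017] [0.08359455 0.08409997 0.00946906]
circle [0.59883768 0.18757279 0.04200902]
yellow 109 [330.00917431  25.46788991] [0.61182314 0.22280851 0.099     ] [0.61174383 0.22214122 0.10086831] ang 69.7695868878124 0.03755234404181029
yellow 94 [302.64893617 105.84042553] [0.58546382 0.15227867 0.099     ] [0.58585634 0.1520207  0.10117472] ang -110.75300675884877 0.037743011700638075
red 37 [277.  60.] [0.56155251 0.19378211 0.099     ] ang 170.54496414562718
red 35 [354.57142857  74.22857143] [0.63611028 0.18121076 0.099     ] ang -9.686407036740759
green [0.48416582 0.18635217 0.06731222] [0.48415295 0.1864202  0.0672952 ] [0.48384627 0.18659674 0.06693594] [0.02212321 0.02188096 0.0044103 ]
housing [0.48003906 0.10469429 0.05501236] [0.68908922 0.25729798 0.06651569] ((0.5845924019813538, 0.180995911359787), (0.15255439281463623, 0.20906011760234833), 89.97052001953125)
tool z levels [-0.03795904 -0.01281297 -0.00316717  0.01913938  0.02731801]
bar top [ 0.0088993   0.00568862 -0.02959705] ((0.0032172296196222305, -0.006286751478910446), (0.036979302763938904, 0.10476678609848022), 3.0236809253692627)
lid [-0.01276892 -0.03273128  0.01009045] [0.03026713 0.03053536 0.03057271]
```

```bash
cat > jar.py <<'E'
from h import *
o=manip.get_obs(); c,im,d=cam('wrist')
p=o['position'];X=R.from_quat(o['ee_rot']).as_matrix()
hsv=cv2.cvtColor(im,cv2.COLOR_RGB2HSV).astype(int)
H,S,V=hsv[...,0],hsv[...,1],hsv[...,2]
m=(H>5)&(H<22)&(S>150)&(V>60)
T=(cloud(c,d,m)-p)@X
T=T[(abs(T[:,1])<.05)&(abs(T[:,0])<.05)]
h,e=np.histogram(T[:,2],bins=np.arange(-.03,.05,.002)); print([(round(float(b),3),int(k)) for b,k in zip(e,h) if k])
t=T[(T[:,2]<-.006)&(T[:,2]>-.022)&(abs(T[:,1])<.014)]
print('bar',np.percentile(t,[1,50,99],axis=0),cv2.minAreaRect(t[:,:2].astype(np.float32)))
l=T[(T[:,2]>.012)&(T[:,2]<.026)]
h=cv2.convexHull(l[:,:2].astype(np.float32))[:,0]; h=h[np.hypot(*h.T)>.027]
from scipy.optimize import least_squares
f=least_squares(lambda q:np.hypot(h[:,0]-q[0],h[:,1]-q[1])-.032,[0,0],loss='soft_l1',f_scale=.001)
print('lid centre (tool)',f.x,len(h))
E
python3 jar.py
```

```text
[(-0.03, 1), (-0.018, 3), (-0.016, 17), (-0.014, 707), (-0.012, 2395), (-0.01, 102), (-0.008, 63), (-0.006, 56), (-0.004, 48), (-0.002, 59), (0.0, 54), (0.002, 41), (0.004, 58), (0.006, 49), (0.008, 60), (0.01, 33), (0.012, 31), (0.014, 34), (0.016, 695), (0.018, 2162), (0.02, 121), (0.022, 65), (0.024, 66), (0.026, 65), (0.028, 47), (0.03, 3)]
bar [[-0.02443606 -0.00971471 -0.01309203]
 [ 0.00136829 -0.00133763 -0.01152669]
 [ 0.02213741  0.007518   -0.00702262]] ((-0.0014994721859693527, -0.0010585431009531021), (0.04816500470042229, 0.017856502905488014), 0.18181510269641876)
lid centre (tool) [-0.00201052 -0.00121198] 44
```

```bash
python3 -m pendant '[[0.4,0,0,0,0,0.4,-1],[1.0,0,0,0,0,1.0,-1],[1.7,0,0,0,0,1.8,-1],[2.2,0,0,0,0,2.3,-1],[2.44,0,0,0,0,2.55,-1],[2.44,0,0,0,0,2.55,-1],[2.44,0,0.3,0,0,2.55,-1],[2.44,0,0.7,0,0,2.55,-1],[2.44,0,0.9,0,0,2.55,-1],[2.44,0,0.9,0,0,2.55,-1]]' 70
python3 -m pendant '[[0,0,0,0,0,0,-1],[0,0,0,0,0,0,-1],[0,0,0,0,0,0,-1],[0,0,0,0,0,0,-1],[0,0,0,0,0,0,-1],[0,0,0,0,0,0,-1],[0,0,0,0,0,0,-1],[0,0,0,0,0,0,-1],[0,0,0,0,0,0,-1],[0,0,0,0,0,0,-1]]'
cat > st.py <<'E'
from h import *
o=manip.get_obs();X=R.from_quat(o['ee_rot']).as_matrix()
print('yaw',np.degrees(np.arctan2(X[1,0],X[0,0])),'p',o['position'].round(4),'F',o['ft_force'].round(1),'M',o['torque'].round(2),'q7',o['joint_pos'][6],'w',o['grip_width'],'base z',o['position'][2]-.1097)
E
cat >> st.py <<'E'
import sys
if len(sys.argv)>1:
    c,im,d=cam('wrist'); save(im,sys.argv[1]+'.png')
E
python3 st.py w4
```

```text
clock: 9.8
position: [0.5999, 0.1883, 0.2134]
ee_rot: [0.821, 0.571, -0.001, -0.0]
ft_force: [0.4, -0.1, -1.8]
grip_width: 0.201
grasp_force: 69.2
clock: 11.05
position: [0.6004, 0.1889, 0.2148]
ee_rot: [0.821, 0.571, 0.0, 0.0]
ft_force: [-0.5, -0.2, -3.1]
grip_width: 0.192
grasp_force: 69.2
yaw 69.58879402428643 p [0.6004 0.1889 0.2148] F [-0.5 -0.2 -3.1] M [ 0.02 -0.06 -0.04] q7 -0.9072886646540498 w 0.19202847069805248 base z 0.10510667854385393
```

View pics/w4.png

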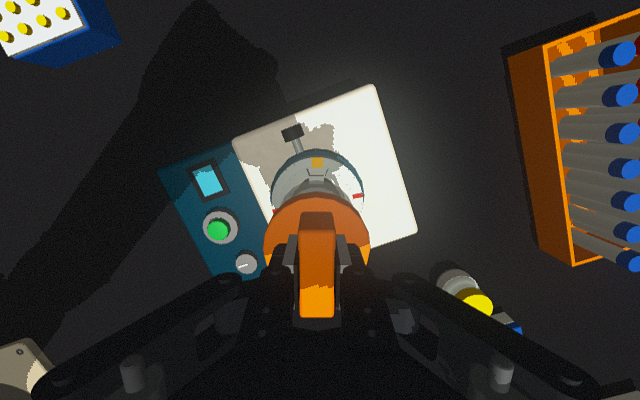

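The jar stands just above the ring, with its lug at (316,173) lined up with the yellow notch at (317,161). I lower it gently.

```bash
python3 -m pendant '[[0,0,0.03,0,0,0,-1],[0,0,0.06,0,0,0,-1],[0,0,0.1,0,0,0,-1],[0,0,0.13,0,0,0,-1],[0,0,0.16,0,0,0,-1],[0,0,0.2,0,0,0,-1],[0,0,0.23,0,0,0,-1],[0,0,0.26,0,0,0,-1],[0,0,0.3,0,0,0,-1],[0,0,0.3,0,0,0,-1]]'
python3 st.py
```

```text
clock: 12.35
position: [0.6003, 0.1888, 0.1996]
ee_rot: [0.821, 0.571, -0.0, 0.0]
ft_force: [-0.3, 0.3, -3.2]
grip_width: 0.198
grasp_force: 69.2
yaw 69.58329419713861 p [0.6003 0.1888 0.1996] F [-0.3  0.3 -3.2] M [-0.05  0.01  0.02] q7 -0.912300623226606 w 0.1982581802893295 base z 0.08990527972744096
```

Base is 0.090 with no contact, so the spigot is in the bore. Next is the lip level, at 0.087.

```bash
python3 -m pendant '[[0,0,0.02,0,0,0,-1],[0,0,0.04,0,0,0,-1],[0,0,0.06,0,0,0,-1],[0,0,0.08,0,0,0,-1],[0,0,0.1,0,0,0,-1],[0,0,0.12,0,0,0,-1],[0,0,0.14,0,0,0,-1],[0,0,0.14,0,0,0,-1],[0,0,0.14,0,0,0,-1],[0,0,0.14,0,0,0,-1]]'
python3 st.py
```

```text
clock: 13.6
position: [0.6004, 0.1889, 0.1929]
ee_rot: [0.821, 0.571, 0.0, 0.0]
ft_force: [-0.6, 0.1, -2.5]
grip_width: 0.19
grasp_force: 69.2
yaw 69.58962163777717 p [0.6004 0.1889 0.1929] F [-0.6  0.1 -2.5] M [-0.06 -0.08  0.02] q7 -0.9146872569561899 w 0.18996565379354893 base z 0.08315049910950555
```

The base is at 0.083 with no resistance, so the lugs are in the notches. I push on against the spring.

```bash
python3 -m pendant '[[0,0,0.03,0,0,0,-1],[0,0,0.06,0,0,0,-1],[0,0,0.09,0,0,0,-1],[0,0,0.11,0,0,0,-1],[0,0,0.13,0,0,0,-1],[0,0,0.15,0,0,0,-1],[0,0,0.17,0,0,0,-1],[0,0,0.19,0,0,0,-1],[0,0,0.2,0,0,0,-1],[0,0,0.2,0,0,0,-1]]'
python3 st.py
```

```text
clock: 14.85
position: [0.6006, 0.1891, 0.1835]
ee_rot: [0.821, 0.571, 0.0, 0.0]
ft_force: [-1.7, -1.9, 8.3]
grip_width: 0.195
grasp_force: 70.8
yaw 69.59141779453329 p [0.6006 0.1891 0.1835] F [-1.7 -1.9  8.3] M [-0.15  0.65 -0.06] q7 -0.9183515192259667 w 0.19548899195858277 base z 0.07384019122049544
```

```bash
python3 -m pendant '[[-0.01,0,0.02,0,0,0,-1],[-0.01,0,0.03,0,0,0,-1],[-0.01,0,0.03,0,0,0,-1],[-0.01,0,0.03,0,0,0,-1],[-0.01,0,0.03,0,0,0.4,-1],[-0.01,0,0.03,0,0,0.8,-1],[-0.01,0,0.03,0,0,1.2,-1],[-0.01,0,0.03,0,0,1.6,-1],[-0.01,0,0.03,0,0,1.6,-1],[-0.01,0,0.03,0,0,1.6,-1]]'
python3 st.py
```

```text
clock: 16.1
position: [0.6012, 0.1888, 0.1826]
ee_rot: [0.88, 0.475, 0.001, 0.0]
ft_force: [-0.5, 0.1, 9.1]
grip_width: 0.197
grasp_force: 71.0
yaw 56.7776685872689 p [0.6012 0.1888 0.1826] F [-0.5  0.1  9.1] M [-0.02  0.06 -0.08] q7 -1.1290941150285894 w 0.1966220710036513 base z 0.0728851666267271
```

```bash
python3 -m pendant '[[0,0,0,0,0,0.6,-1],[0,0,0,0,0,1.2,-1],[0,0.01,0,0,0,1.8,-1],[0,0.01,0,0,0,2.4,-1],[-0.01,0.01,0,0,0,3,-1],[-0.01,0.02,0,0,0,3.6,-1],[-0.01,0.02,0,0,0,4.2,-1],[-0.01,0.02,0,0,0,4.8,-1],[-0.015,0.025,0,0,0,5.4,-1],[-0.015,0.025,0,0,0,6,-1]]'
python3 st.py
```

```text
clock: 17.35
position: [0.602, 0.1872, 0.1826]
ee_rot: [0.997, 0.075, 0.002, -0.0]
ft_force: [-0.7, -0.8, 8.2]
grip_width: 0.196
grasp_force: 71.0
yaw 8.618454134102418 p [0.602  0.1872 0.1826] F [-0.7 -0.8  8.2] M [-0.31 -0.07  0.1 ] q7 -1.923296292263573 w 0.1955168638274339 base z 0.07288311591714307
```

```bash
python3 -m pendant '[[0,0,0,0,0,0.4,-1],[0,0,0,0,0,0.8,-1],[0,0,0,0,0,1.2,-1],[-0.01,0,0,0,0,1.5,-1],[-0.01,0,0,0,0,1.8,-1],[-0.01,0,0,0,0,2.0,-1],[-0.01,0,0,0,0,2.15,-1],[-0.01,0,0,0,0,2.25,-1],[-0.01,0,0,0,0,2.25,-1],[-0.01,0,0,0,0,2.25,-1]]'
python3 st.py
```

```text
clock: 18.6
position: [0.6016, 0.1868, 0.1826]
ee_rot: [0.997, -0.081, 0.002, -0.0]
ft_force: [0.2, -1.9, 8.6]
grip_width: 0.196
grasp_force: 71.0
yaw -9.241936002071615 p [0.6016 0.1868 0.1826] F [ 0.2 -1.9  8.6] M [-0.47 -0.08  0.05] q7 -2.219667583324447 w 0.19648336833741037 base z 0.07291597102570661
```

```bash
python3 -m pendant '[[0,0,-0.02,0,0,0,-1],[0,0,-0.03,0,0,0,-1],[0,0,-0.04,0,0,0,-1],[0,0,-0.05,0,0,0,-1],[0,0,-0.06,0,0,0,-1],[0,0,-0.07,0,0,0,-1],[0,0,-0.08,0,0,0,-1],[0,0,-0.08,0,0,0,-1],[0,0,-0.08,0,0,0,-1],[0,0,-0.08,0,0,0,-1]]'
python3 st.py
```

```text
clock: 19.85
position: [0.6015, 0.1868, 0.1862]
ee_rot: [0.997, -0.081, 0.001, -0.0]
ft_force: [0.8, -0.4, 6.1]
grip_width: 0.191
grasp_force: 70.6
yaw -9.240825833401946 p [0.6015 0.1868 0.1862] F [ 0.8 -0.4  6.1] M [-0.3  -0.37  0.05] q7 -2.2187148304167486 w 0.19123326336582439 base z 0.07648950680736842
```

It rose to 0.0765, above the 0.0745 the lip would allow, so it is in the pockets. I ease up slightly more and let go.

```bash
python3 -m pendant '[[0,0,-0.01,0,0,0,-1],[0,0,-0.01,0,0,0,-1],[0,0,-0.01,0,0,0,-1],[0,0,-0.01,0,0,0,-0.5],[0,0,-0.01,0,0,0,-0.2],[0,0,-0.01,0,0,0,0],[0,0,-0.01,0,0,0,0.1],[0,0,-0.01,0,0,0,0.2],[0,0,-0.01,0,0,0,0.2],[0,0,-0.01,0,0,0,0.2]]'
python3 st.py; python3 -m pendant '[[0,0,-0.1,0,0,0,0.2],[0,0,-0.4,0,0,0,0.2],[0,0,-0.8,0,0,0,0.2],[0,0,-1.3,0,0,0,0.2],[0,0,-1.8,0,0,0,0.2],[0,0,-2.2,0,0,0,0.2],[0,0,-2.4,0,0,0,0.2],[-0.5,0,-2.4,0,0,0,0.2],[-1.0,0,-2.4,0,0,0,0.2],[-1.0,0,-2.4,0,0,0,0.2]]'
python3 -m pendant '[[0,0,0,0,0,0,-0.3],[0,0,0,0,0,0,-0.7],[0,0,0,0,0,0,-1],[0,0,0,0,0,0,-1],[0,0,0,0,0,0,-1],[0,0,0,0,0,0,-1],[0,0,0,0,0,0,-1],[0,0,0,0,0,0,-1],[0,0,0,0,0,0,-1],[0,0,0,0,0,0,-1]]' 30
python3 bar.py w5
python3 - <<'E'
from h import *
c,im,d=cam('wrist'); W=cloud(c,d,np.ones(d.shape,bool)); hsv=cv2.cvtColor(im,cv2.COLOR_RGB2HSV)
H,S,V=[hsv[...,i].astype(int) for i in range(3)]
G=cloud(c,d,(H>40)&(H<80)&(S>120)&(V>80)); G=G[np.hypot(G[:,0]-.485,G[:,1]-.187)<.03]
print('green',len(G),np.median(G,0) if len(G) else '')
E
```

```text
clock: 21.1
position: [0.6004, 0.1871, 0.1858]
ee_rot: [0.997, -0.08, 0.0, 0.0]
ft_force: [0.4, 0.4, 0.8]
grip_width: 0.597
grasp_force: 0.0
yaw -9.207234813939404 p [0.6004 0.1871 0.1858] F [0.4 0.4 0.8] M [-0.01 -0.02  0.04] q7 -2.21857501274712 w 0.5973291635575108 base z 0.07612856858452137
clock: 22.35
position: [0.5499, 0.1958, 0.3065]
ee_rot: [0.997, -0.079, 0.0, -0.0]
ft_force: [0.1, 0.7, -0.3]
grip_width: 0.603
grasp_force: 0.0
clock: 23.6
position: [0.551, 0.195, 0.3058]
ee_rot: [0.997, -0.08, 0.0, 0.0]
ft_force: [0.5, 0.5, 0.4]
grip_width: -0.001
grasp_force: 0.0
tcp [0.55099578 0.19504491 0.3057977 ] yaw -9.214876681057884 z [ 2.72774799e-05 -9.38573598e-05 -9.99999995e-01] q [-0.06837472  0.24748803 -0.42436994  1.45928682  0.10179823  1.45660293
 -2.22452041] t 23.6
n 20 20 zt 0.1017244371006007 mean [0.612743   0.2244995  0.10083168] rect (0.6129637956619263, 0.22451002895832062) (0.0027606699150055647, 0.008785449899733067) barangle 153.32973861694336
[(0.85, [477.5, 245.6], array([0.44190142, 0.01190194, 0.123     ])), (0.67, [569.3, 278.9], array([ 0.37607492, -0.10375396,  0.123     ])), (0.65, [313.8, 145.1], array([0.59446112, 0.19113493, 0.123     ]))]
green 192 [0.48495029 0.1862187  0.06725082]
```

View pics/w5.png

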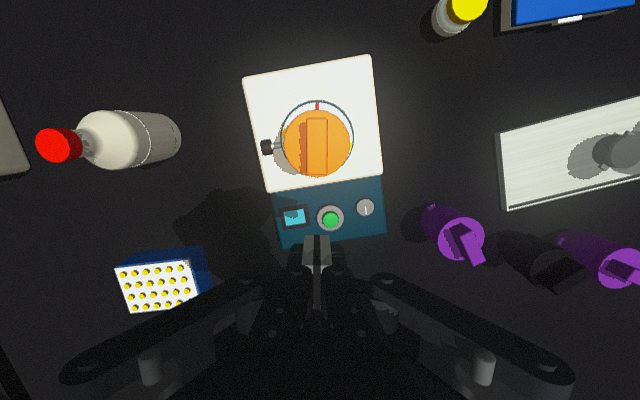

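The view shows the jar seated in the ring with its bar at (316,145) pointing at the red mark, the green key at (330,220), and the jaws shut. I check the bar height and work out the shift to the key.

Run:
```python
from h import *
o=manip.get_obs();X=R.from_quat(o['ee_rot']).as_matrix()
c,im,d=cam('wrist'); hsv=cv2.cvtColor(im,cv2.COLOR_RGB2HSV)
H,S,V=[hsv[...,i].astype(int) for i in range(3)]
P=cloud(c,d,(H>5)&(H<22)&(S>150)&(V>90)); P=P[np.hypot(P[:,0]-.6,P[:,1]-.187)<.05]
t=P[P[:,2]>.185]; print('bar top',np.percentile(t[:,2],[10,50,90]),cv2.minAreaRect(t[:,:2].astype(np.float32)))
l=P[(P[:,2]<.18)&(P[:,2]>.15)]; print('lid top',np.median(l,0))
G=cloud(c,d,(H>40)&(H<80)&(S>120)&(V>80)); G=G[np.hypot(G[:,0]-.485,G[:,1]-.187)<.03]
g=(G.min(0)+G.max(0))/2; print('green',g,np.percentile(G[:,2],[5,50,95]))
print('tool shift/50mm',(np.array([.4845,.1868,.0657])-o['position'])@X/.05, manip.tip_reach)
```

```text
bar top [0.19732367 0.19836965 0.19928937] ((0.5982944369316101, 0.18758195638656616), (0.01784033142030239, 0.04697525128722191), 80.14920043945312)
lid top [0.60010373 0.18554045 0.16841009]
green [0.48319085 0.18600708 0.0640401 ] [0.06542864 0.06736793 0.06848025]
tool shift/50mm [-1.28718977  0.3750903   4.80156476] 0.014
```

The bar top at 0.197 (after bias) means the jar is locked at 0.077. I move over the key and turn the tool so the camera side faces away from the jar.

```bash
python3 -m pendant '[[-0.6,0.2,0,0,0,-12.4,-1],[-1.29,0.375,0,0,0,-12.4,-1],[-1.29,0.375,0,0,0,-12.4,-1],[-1.29,0.375,0,0,0,-12.4,-1],[-1.29,0.375,0,0,0,-12.4,-1],[-1.29,0.375,0,0,0,-12.4,-1],[-1.29,0.375,0,0,0,-12.4,-1],[-1.29,0.375,0,0,0,-12.4,-1],[-1.29,0.375,0,0,0,-12.4,-1],[-1.29,0.375,0,0,0,-12.4,-1]]'
python3 -m pendant '[[0,0,0,0,0,0,-1],[0,0,0.4,0,0,0,-1],[0,0,1,0,0,0,-1],[0,0,1.8,0,0,0,-1],[0,0,2.6,0,0,0,-1],[0,0,3.4,0,0,0,-1],[0,0,3.9,0,0,0,-1],[0,0,4.2,0,0,0,-1],[0,0,4.2,0,0,0,-1],[0,0,4.2,0,0,0,-1]]'
python3 st.py
```

```text
clock: 25.05
position: [0.4843, 0.1869, 0.3058]
ee_rot: [0.706, 0.708, 0.0, 0.0]
ft_force: [0.8, 0.3, 0.1]
grip_width: -0.005
grasp_force: 0.0
clock: 26.3
position: [0.485, 0.1872, 0.0969]
ee_rot: [0.707, 0.707, 0.001, 0.0]
ft_force: [-0.8, 0.9, 0.6]
grip_width: 0.0
grasp_force: 0.0
yaw 89.97122918817946 p [0.485  0.1872 0.0969] F [-0.8  0.9  0.6] M [ 0.02 -0.02  0.06] q7 -0.5916583414143115 w 0.00025157096606080455 base z -0.012798931308740671
```

```bash
python3 -m pendant '[[0,0,0.1,0,0,0,-1],[0,0,0.2,0,0,0,-1],[0,0,0.28,0,0,0,-1],[0,0,0.33,0,0,0,-1],[0,0,0.36,0,0,0,-1],[0,0,0.38,0,0,0,-1],[0,0,0.4,0,0,0,-1],[0,0,0.42,0,0,0,-1],[0,0,0.42,0,0,0,-1],[0,0,0.42,0,0,0,-1]]'
python3 st.py
```

```text
clock: 27.55
position: [0.4843, 0.1868, 0.0751]
ee_rot: [0.707, 0.707, -0.0, 0.0]
ft_force: [-3.8, -2.8, 7.1]
grip_width: -0.0
grasp_force: 3.6
yaw 89.98393070954077 p [0.4843 0.1868 0.0751] F [-3.8 -2.8  7.1] M [-0.44  0.91 -0.  ] q7 -0.607019619717664 w -0.0001407806175664766 base z -0.03457999441015688
```

The key is fully down: 7 N against the 4 N it takes to bottom. I back off, check the jar and key, and hand in.

```bash
python3 -m pendant '[[0,0,-0.3,0,0,0,-1],[0,0,-0.8,0,0,0,-1],[0,0,-1.5,0,0,0,-1],[0,0,-2.3,0,0,0,-1],[0,0,-3.1,0,0,0,-1],[0,0,-3.8,0,0,0,-1],[0,0,-4.2,0,0,0,-1],[0,0,-4.4,0,0,0,-1],[0,0,-4.4,0,0,0,-1],[0,0,-4.4,0,0,0,-1]]'
python3 - <<'E'
from h import *
for n in ['side']:
    c,im,d=cam(n); hsv=cv2.cvtColor(im,cv2.COLOR_RGB2HSV); H,S,V=[hsv[...,i].astype(int) for i in range(3)]
    P=cloud(c,d,(H>5)&(H<22)&(S>150)&(V>90)); P=P[np.hypot(P[:,0]-.6,P[:,1]-.187)<.05]
    print(n,'bar top',np.percentile(P[:,2],[90,97]))
    G=cloud(c,d,(H>40)&(H<80)&(S>120)&(V>80)); G=G[np.hypot(G[:,0]-.485,G[:,1]-.187)<.03]; print('green',np.median(G,0))
print(manip.get_obs()['ft_force'], manip.hand_in())
E
```

```text
clock: 28.8
position: [0.484, 0.1867, 0.2939]
ee_rot: [0.707, 0.707, -0.001, -0.0]
ft_force: [-0.3, -0.2, 0.3]
grip_width: -0.003
grasp_force: 0.0
side bar top [0.19304337 0.19678799]
green [0.48313136 0.1919159  0.06570076]
the job is handed in; nothing more can be done
[-0.49035259 -0.28319362 -0.75943683] None
```

I locked the orange-lidded jar in the bayonet ring (origin at about 77 mm), pressed the start key fully, saw it spring back, and handed the job in at about 29 s; no verdict came back.

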